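# Wedge up a counter scale for a pad change

## Robot

A 6-joint arm with a two-finger parallel gripper is mounted at the origin on the work surface. World frame = base frame: x ahead of the robot, y to its left, z up, the work surface at z = 0. Lengths are in m, angles in rad, forces in N, time in s.
With the tool pointing down it reaches from about 0.275 to 0.725 m from the base axis. Payload 5.6 kg.
Tool frame: the origin (TCP) lies where the fingers leave the gripper's body, on its centre line; the fingertips stand 73 mm ahead of it and the grasp point (between the pads) lies r.grasp_offset ahead of it (r.grasp_offset is the distance from the TCP to the grasp point, in m); y points along the fingers, x is the direction in which the jaws open and shut, and the axes are right-handed (so a half turn about y gives the same grasp; the last joint's range is limited). The gripper opens to 85 mm and grips with 20 to 120 N. Pads are 22 mm wide; open, the fingers measure 114 mm over their backs; the gripper's body (76 mm by 85 mm) begins 54 mm behind the grasp point. The pads swing forward as they close: fully open they stand 13 mm farther back than shut.
Start: joints at [-1.028, 0.255, 0.108, 0, -1.424, -0.285], TCP at [0.14, -0.532, 0.304] pointing down, gripper open.
Joint ranges: [-2.95, 2.95], [-1.21, 1.97], [-1.09, 1.5], [-2.87, 1.71], [-2.94, -0.07], [-3.05, 3.05]. Speed limits (rad/s): [2.57, 2.57, 3.14, 3.14, 3.14, 3.14].

## Interface

Orientations are given as a rotation vector (axis times angle).
In Python, from plant import r gives the robot as it stands.
- The arm moves only by the tool send_rows, never from a script. Its argument "moves" is a list of rows, each an object of numbers: "fingers": the finger opening in cm, from 0 to 8.54; "dx", "dy", "dz": the shift along the tool's x, y, z in cm; "wx", "wy", "wz": the turn, a rotation vector about the tool's x, y, z in degrees. In form: [{"fingers": .., "dx": .., "dy": .., "dz": .., "wx": .., "wy": .., "wz": ..}, ...]. A call has 1 to 10 rows; each row shifts and turns the pose as measured when the row begins, along the tool's axes as they then stand; what a row does not reach is not made up. A row lasts 1/12 s, in which the tool goes at most 41.7 mm and 7.16 degrees, less where a joint would pass 70% of its speed; a pose out of reach is approached as far as the arm can. A call is refused whole if a number of a shift passes 4.17 or a number of a turn 7.16, either way. A call with a gripper value outside its range is refused whole. The fingers move at their own pace and stop on an object; the grip force is fixed at half the most. Time passes only in rows, so rows that do not move let the fingers close. It gives the time, the measured TCP pose, the force and the opening at its end, in the units of the state.
- r.read_state(): the state, without advancing time (a new reading comes with each control period).
- r.capture(name): name is "scene" or "top" or "wrist"; returns the picture (480x640x3 uint8, red, green, blue); there is no depth.
- r.camera_model(name): a dict with "K" (3x3 intrinsics, pixels), "R" (3x3) and "t" (3): a world point X has camera coordinates R X + t; the wrist camera has in their place "tool_from_camera" (4x4, takes a point from camera to tool coordinates, whose origin is the TCP and whose axes are the tool frame's). Camera axes: x right, y down, z forward; pixel columns grow to the right and rows downward; lengths in m; the calibration is good to about 2 mm. The wrist camera is an equidistant fisheye: a pixel r from the principal point sees the ray r / f radians off the axis. A picture is of the moment at which its call begins: read the wrist's pose just before it. camera_model takes no time and is no camera call.
- r.sign_off(): hands the job in, once; it reports no verdict.
The state is a dict: "time": time; "joint_positions": joint angles; "joint_vel": joint speeds; "joint_torque": joint torques, N m; "position": TCP position; "ee_rot": TCP orientation; "contact_force": force on the tool from outside, world axes, zero at the start; "ft_torque": the same for the moment, N m; "width": finger opening in m.
Only numpy, scipy, OpenCV 4.12 (cv2) and the standard library are available. Lean on these libraries where they do the work, as an engineer would, in place of code of your own. Each camera call takes 0.05 s, during which the arm holds its last target.

## Task

The counter scale's rest pads are to be changed: first turn the knob clockwise until the dial's pointer lies on the long broad mark, and let go of it. Then take the wooden wedge and, keeping it flat on the desk, push its thin end under the middle of the deck's front lip until the deck lifts just off its two front pads, by about half a centimetre and never much over one. Finish while still holding the wedge there with the deck resting on it; do not push on the deck with the robot, and leave calculator, pen cup and carton where they are.

Things in the scene. Friction and masses are not known exactly. Their poses are not given: they have to be found in the camera images.
- scale: Fixed counter scale. Origin on the desk under the middle of its deck; own x from front (near the robot) to rear, y left, z up. Side rails 20 mm high, 22 wide, at y = +-90 mm carry round rest pads at x = -85 mm, tops 26 mm high; bare desk between the rails back to x = 100 mm. Left of the deck the dial head, x -115 to 115, y 117 to 253 mm, 55 mm high: knob in front, dial behind it.
- deck: Steel deck of the scale, 205 x 210 mm, 0.5 to 1 kg, top (low rims) 44 mm above the desk, hinged along y at its rear: origin on the hinge, x = 100, z = 30 mm of the scale; axes as the scale's at rest. Its front rests by weight on the two pads and can be raised; driving the wedge under it takes up to about 15 N.
- deck_lip (a point): Lowest point, in the middle, of the rounded lip (bar of radius 4 mm, 120 mm long in y) along the deck's front edge, at x = -100, y = 0 of the scale, 200 mm in front of the hinge; the deck's front face is at x = -110 mm. 14 mm above the desk at rest; its height above 14 mm is the lift of the deck.
- knob (a joint): Black knob; angle in rad, grows clockwise seen from above, 0 to 2.6; starts between 0.15 and 0.9. Stays where it is left (light friction, about 0.04 N m).
- knob_grip (a point): Grip point on the knob's vertical axis, 92 mm above the desk, at x = -70, y = 185 mm of the scale. The grip is an upright bar 42 mm long, 14 thick, top 7 mm above this point, on a disc of radius 22 mm whose top is 23 mm below it. Own x lies along the bar and turns with the knob; at knob 0 it is the scale's x.
- pointer (a joint): Pointer on the dial, angle in rad, clockwise from above: geared to the knob, always 0.6 times the knob's angle. At 0.9 (knob 1.5) it lies on the long mark.
- pointer_tip (a point): Tip of the thin black pointer, 45 mm from the dial's centre, which lies at x = 40, y = 185 mm of the scale, 60 mm above the desk.
- mark (a point): Middle of the single long broad black mark (18 x 6 mm, radial) on the white dial, 45 mm from the dial's centre straight towards the scale's rear; the other ticks are short and thin.
- wedge_grip (a point): Loose wooden wedge, 98 mm long, 36 wide, 0.12 kg, flat on the desk. Point: middle of the grip block at its tail (28 mm in x, 36 wide, 46 high), 26 mm above its underside. Own x points to the thin end, z up: tip 84 mm ahead of this point, 5 mm thick; from there the top rises evenly (0.33 mm per mm) to 28 mm thick at 14 mm ahead of the point, where the block begins.
- calculator_center (a point): Bystander: black desk calculator 150 x 85 x 16 mm, loose, flat on the desk at the left; point at its centre.
- pen_cup_center (a point): Bystander: black pen cup, radius 36 mm, 90 mm high with pens up to 150 mm high, loose; point at its centre.
- carton_center (a point): Bystander: small white carton 70 x 100 x 50 mm, loose; point at its centre.
Not all that is in view belongs to the job. There is more than one size of the part that bears wedge_grip; the job needs the middle-sized.

How it is judged:
On the way:
1. the pointer lies on the long mark (within 0.09 rad) and the knob is let go, the deck still resting on its pads (value of joint pointer between 0.81 and 0.99 rad and contact force between the fingers and knob below 0.2 N and z of deck_lip in the frame of scale below 0.0155 m), for 0.2 s.
At the end, for the whole second after the job is handed in: Pointer on the long mark within 0.09 rad; lip lifted 2.5 to 10.5 mm, resting (over 1 N) on the wedge within 45 mm of the lip's middle; wedge flat on the desk (within 5 mm, tilt under 0.12 rad) and held by the fingers (over 2 N); robot off the deck, deck still (value of joint pointer between 0.81 and 0.99 rad and z of deck_lip in the frame of scale between 0.0165 and 0.0245 m and contact force between wedge and deck above 1 N and contact force between the fingers and wedge above 2 N and y of wedge_grip in the frame of deck_lip between -0.045 and 0.045 m and height (world z) of wedge_grip below 0.031 m and angle between wedge_grip's own z axis and vertical below 0.12 rad and contact force between each of the arm, the fingers and deck below 0.5 N and angular speed of deck below 0.03 rad/s); the arm keeps its last pose, push and grip.
It fails at once if the deck is lifted more than 16 mm at its lip (z of deck_lip in the frame of scale above 0.03 m).
It fails at once if the robot pushes on the deck itself (over 3 N) (contact force between any of the arm, the fingers and deck above 3 N).
It fails at once if a bystander is moved by more than 20 mm (distance of any of calculator_center, pen_cup_center, carton_center from where it was at the start of the episode above 0.02 m).
It also fails if it takes over 54 s, if anything falls off the work surface, if the arm or the gripper's body presses on something with over 40 N, if the wrist force passes 120 N, or if a joint passes its speed limit or range.

## Working session

There is one attempt and no reset: what is moved stays moved. The work goes in short steps, Python scripts to look and compute and a tool call to move; the robot and the scene stay as the last step left them, time stands still between calls to the robot, and variables do not carry over. Pictures are saved under pics/ and viewed, and the job is handed in when it is done.

Besides the shell and the picture viewer there is one more tool, called after ">>>" by a JSON object that holds its "name" and its "arguments", one argument or row to a line. send_rows: Moves the arm, as the interface text tells. Its arguments: {"type":"object","properties":{"moves":{"type":"array"}},"required":["moves"]}

```bash
ls; mkdir -p pics; python3 - <<'E'
from plant import r
import cv2
for n in ["scene","top","wrist"]:
    s=r.read_state(); im=r.capture(n); cv2.imwrite(f"pics/{n}0.png",im[:,:,::-1])
    m=r.camera_model(n); print(n,{k:__import__('numpy').round(v,4).tolist() if k!='x' else v for k,v in m.items() if not isinstance(v,str)})
print(s, r.grasp_offset)
E
```

```text
pics
scene {'K': [[500.3854, 0.0, 315.8933], [0.0, 500.3854, 235.5331], [0.0, 0.0, 1.0]], 'R': [[-0.5634, 0.8262, -0.0042], [0.6306, 0.4268, -0.6483], [-0.5338, -0.3678, -0.7614]], 't': [0.3911, -0.3051, 1.7401]}
top {'K': [[458.979, 0.0, 313.5649], [0.0, 458.979, 236.9409], [0.0, 0.0, 1.0]], 'R': [[-0.0058, -1.0, -0.0041], [-0.9857, 0.0064, -0.1683], [0.1683, 0.0031, -0.9857]], 't': [-0.0512, 0.5831, 0.9607]}
wrist {'K': [[371.6483, 0.0, 318.397], [0.0, 371.6483, 239.9693], [0.0, 0.0, 1.0]], 'tool_from_camera': [[1.0, 0.0011, -0.0001, 0.0002], [0.0004, -0.2899, 0.9571, -0.0695], [0.001, -0.9571, -0.2899, 0.0733], [0.0, 0.0, 0.0, 1.0]]}
{'time': 0.1, 'joint_positions': array([-1.02838602e+00,  2.55694461e-01,  1.07146309e-01, -4.24872090e-04,
       -1.42386547e+00, -2.84596030e-01]), 'joint_vel': array([-0.00129861, -0.00064315,  0.00241439, -0.0009604 ,  0.00038197,
       -0.00017223]), 'joint_torque': array([-2.48782941e-03, -3.87601590e+01,  2.38475132e+01,  5.37789613e+00,
       -3.72942217e-03, -2.86824175e-06]), 'position': array([ 0.14021492, -0.53151255,  0.3030871 ]), 'ee_rot': array([-1.07464007, -1.39705658,  1.39533062]), 'contact_force': array([-0.09028481,  0.0885942 ,  0.64090381]), 'ft_torque': array([-0.01625132, -0.01322447,  0.03485423]), 'width': 0.0852475572579591} 0.0539
```

View pics/scene0.png

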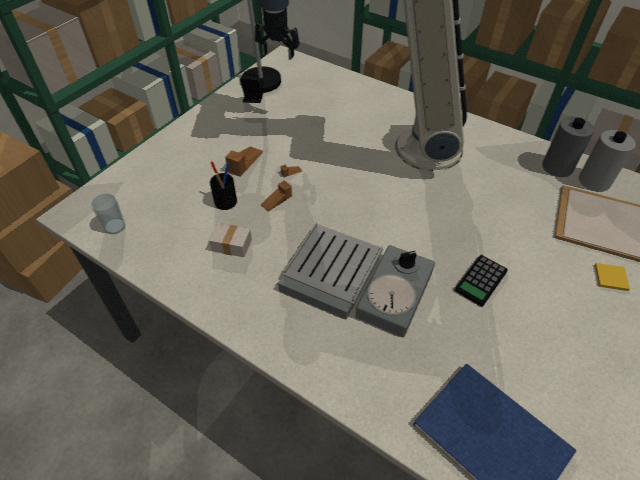

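View pics/top0.png

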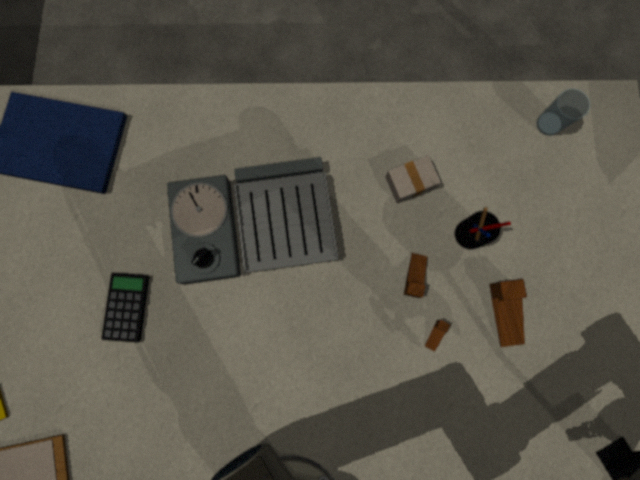

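View pics/wrist0.png

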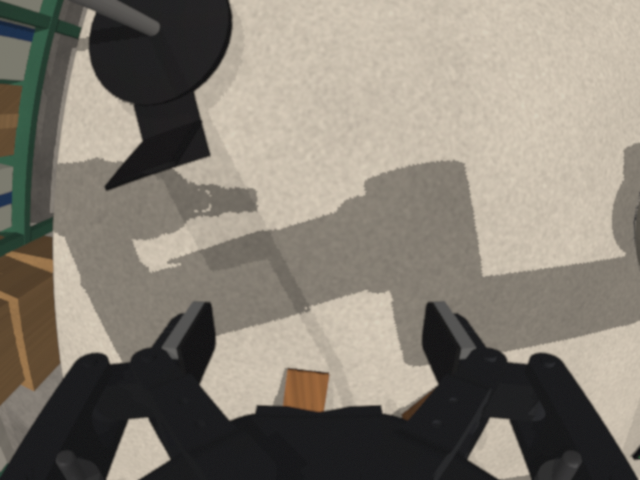

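```bash
cat > h.py <<'E'
import numpy as np, cv2
from scipy.spatial.transform import Rotation as Ro
from plant import r
def ray(n,uv):
    m=r.camera_model(n);K,R,t=m["K"],m["R"],m["t"]
    R=np.array(R);C=-R.T@np.array(t);d=R.T@np.linalg.inv(K)@np.array([uv[0],uv[1],1.]);return C,d
def onz(n,uv,z):
    C,d=ray(n,uv);return C+d*(z-C[2])/d[2]
def proj(n,X):
    m=r.camera_model(n);p=np.array(m["K"])@(np.array(m["R"])@np.array(X)+m["t"]);return p[:2]/p[2]
E
python3 - <<'E'
from h import *
im=cv2.imread("pics/top0.png")
a=cv2.resize(im[240:370,380:540],None,fx=5,fy=5,interpolation=cv2.INTER_CUBIC)[:600,:800]; cv2.imwrite("pics/c_wedge.png",a)
b=cv2.resize(im[145:295,155:355],None,fx=4,fy=4,interpolation=cv2.INTER_CUBIC); cv2.imwrite("pics/c_scale.png",b)
sc=cv2.imread("pics/scene0.png")
b=cv2.resize(sc[220:340,270:440],None,fx=4.6,fy=4.6,interpolation=cv2.INTER_CUBIC); cv2.imwrite("pics/c_scale2.png",b)
hsv=cv2.cvtColor(im,cv2.COLOR_BGR2HSV)
m=((hsv[...,0]<18)&(hsv[...,1]>120)&(hsv[...,2]>50)).astype(np.uint8)
cs,_=cv2.findContours(m,0,2)
for c in cs:
    if cv2.contourArea(c)>60:
        bx=cv2.boxPoints(cv2.minAreaRect(c)); print(cv2.minAreaRect(c)); print([onz("top",p,0).round(3)[:2].tolist() for p in bx])
E
```

```text
((44.03845977783203, 460.69232177734375), (44.126129150390625, 44.91059875488281), 78.69007110595703)
[[0.145, 0.584], [0.162, 0.491], [0.075, 0.465], [0.058, 0.557]]
((436.45489501953125, 334.2924499511719), (13.098350524902344, 31.003437042236328), 32.7352294921875)
[[0.349, -0.295], [0.406, -0.335], [0.39, -0.359], [0.334, -0.319]]
((510.5846252441406, 312.67694091796875), (64.49806213378906, 33.98551940917969), 82.87498474121094)
[[0.483, -0.453], [0.492, -0.53], [0.35, -0.536], [0.342, -0.461]]
((416.3056640625, 274.9698181152344), (18.417383193969727, 42.04723358154297), 2.4895529747009277)
[[0.455, -0.263], [0.551, -0.271], [0.549, -0.313], [0.453, -0.304]]
((492.7927551269531, 223.21243286132812), (29.512441635131836, 18.427282333374023), 30.256441116333008)
[[0.62, -0.43], [0.657, -0.454], [0.622, -0.51], [0.584, -0.486]]
((414.4584655761719, 176.67828369140625), (31.267160415649414, 8.713798522949219), 66.25050354003906)
[[0.765, -0.271], [0.774, -0.29], [0.703, -0.316], [0.695, -0.297]]
```

View pics/c_wedge.png

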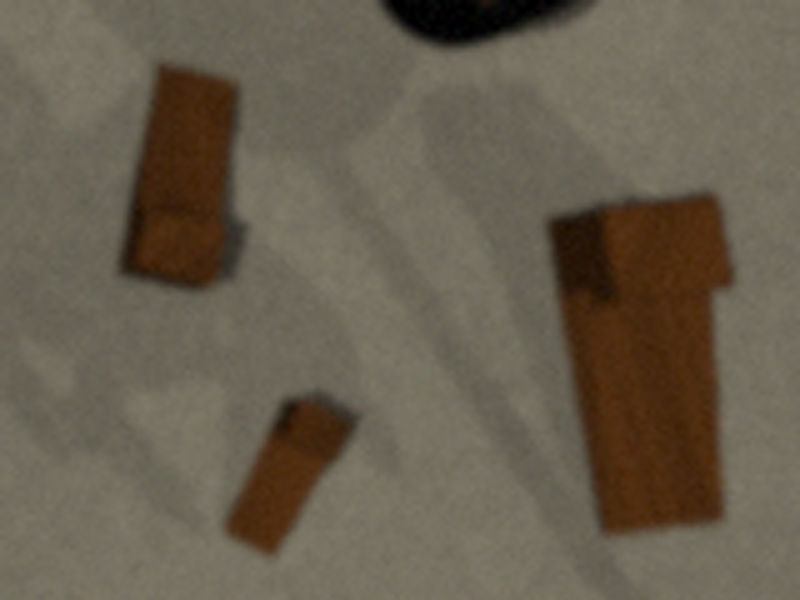

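View pics/c_scale.png

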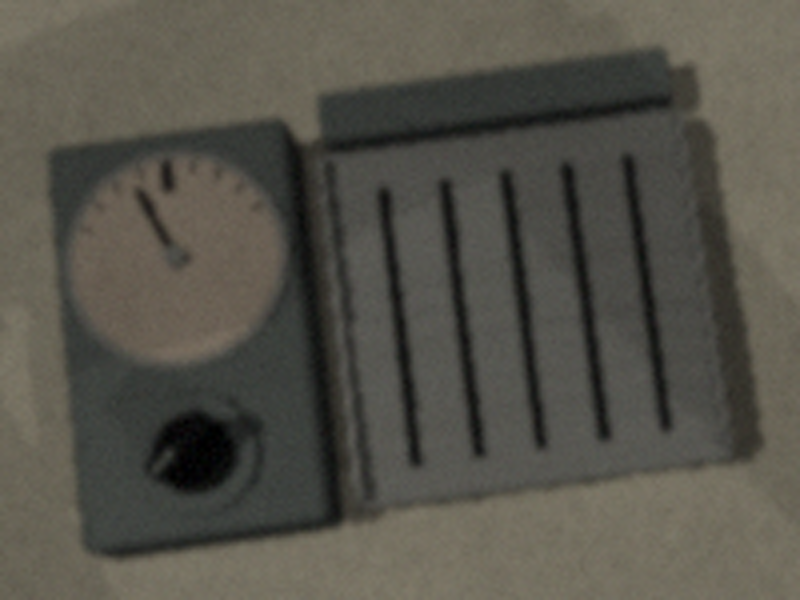

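View pics/c_scale2.png

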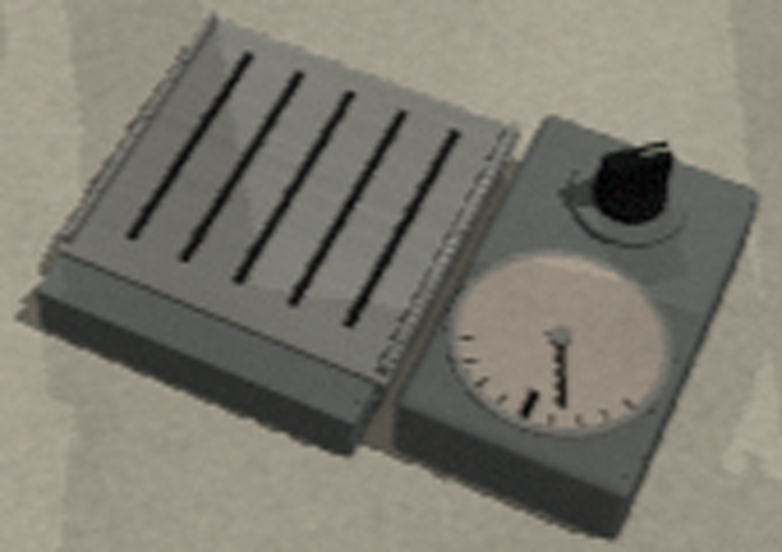

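```bash
cat > fit.py <<'E'
from h import *
from scipy.optimize import least_squares
T=lambda p:((p[0]+.5)/4-.5+155,(p[1]+.5)/4-.5+145)
S=lambda p:((p[0]+.5)/4.6-.5+270,(p[1]+.5)/4.6-.5+220)
obs=[("top",T((178,258)),(40,185,60)),("top",T((168,176)),(85,185,58)),("top",T((52,152)),(115,253,55)),("top",T((283,120)),(115,117,55)),
("top",T((505,172)),None),("scene",S((628,497)),(115,253,55)),("scene",S((398,405)),(115,117,55)),("scene",S((548,117)),(-115,117,55)),("scene",S((757,190)),(-115,253,55)),
("scene",S((560,335)),(40,185,60)),("scene",S((528,403)),(85,185,58)),("scene",S((213,15)),(-108,-105,44)),("scene",S((518,127)),(-108,105,44))]
obs=[o for o in obs if o[2]]
def W(q,p):
    c,s=np.cos(q[2]),np.sin(q[2]);p=np.array(p)/1000;return np.array([q[0]+c*p[0]-s*p[1],q[1]+s*p[0]+c*p[1],p[2]])
f=lambda q:np.concatenate([proj(n,W(q,p))-uv for n,uv,p in obs])
q=least_squares(f,[.6,.1,.1],loss="soft_l1").x
if __name__=="__main__":
    print(q.round(4)); print(f(q).reshape(-1,2).round(1).tolist())
    for n in ["top","scene"]:
        print(n, -np.array(r.camera_model(n)["R"]).T@r.camera_model(n)["t"])
    print("knob",W(q,(-70,185,92)),"lip",W(q,(-100,0,14)))
    for n in ["top","scene"]: print(n, proj(n,W(q,(-70,185,99))))
    # pointer angle
    a=onz("top",T((140,190)),.06);b=onz("top",T((178,258)),.06);print("ptr heading cw", q[2]-np.arctan2(*(a-b)[[1,0]]))
    a=onz("top",T((168,176)),.06);print("mark", q[2]-np.arctan2(*(a-b)[[1,0]]))
    T2=lambda p:((p[0]+.5)/5-.5+380,(p[1]+.5)/5-.5+240)
    print("block top",[onz("top",T2(p),.046).round(4).tolist() for p in [(140,207),(222,212),(212,288),(132,270)]])
    print("tip",[onz("top",T2(p),.005).round(4).tolist() for p in [(160,65),(238,82)]])
E
python3 fit.py
```

```text
[0.6303 0.0101 0.1374]
[[-0.9, 0.0], [-0.2, 1.2], [-2.5, -1.1], [0.2, -1.5], [-0.1, 0.2], [-1.4, -0.9], [-0.9, -1.6], [0.9, -0.3], [-0.3, 0.9], [0.2, -0.0], [-0.7, -1.4], [0.3, -1.0]]
top [ 0.41278295 -0.05786385  1.04487795]
scene [1.34155069 0.4471692  1.12877937]
knob [0.53567056 0.18377798 0.092     ] lip [ 0.53128382 -0.00358733  0.014     ]
top [198.80737668 255.97772427]
scene [407.75392929 253.46255611]
ptr heading cw -0.38795814646757515
mark -0.01654966219453302
block top [[0.485, -0.2583, 0.046], [0.4826, -0.2938, 0.046], [0.4499, -0.2879, 0.046], [0.4578, -0.2537, 0.046]]
tip [[0.5526, -0.2782, 0.005], [0.5445, -0.3135, 0.005]]
```

```bash
cat > go.py <<'E'
import sys
from h import *
# usage: go.py x y z headingdeg(of tool x) : remaining shift in tool axes cm, and turn deg (about current tool axes)
def info(x,y,z,hd):
    s=r.read_state();R=Ro.from_rotvec(s["ee_rot"]);h=np.radians(hd)
    X=np.array([np.cos(h),np.sin(h),0]);Y=np.array([0,0,-1.]);Z=np.cross(X,Y)
    Rt=Ro.from_matrix(np.c_[X,Y,Z])
    print("t",round(s["time"],2),"pos",s["position"].round(4),"w",round(s["width"],4),"F",s["contact_force"].round(2))
    print("axes x",R.as_matrix()[:,0].round(3),"z",R.as_matrix()[:,2].round(3))
    d=np.array([x,y,z])-s["position"]
    print("shift cm (cur axes)",(R.inv().apply(d)*100).round(2),"turn deg",np.degrees((R.inv()*Rt).as_rotvec()).round(2), "| shift cm in final axes",(Rt.inv().apply(d)*100).round(2))
if __name__=="__main__": info(*map(float,sys.argv[1:5]))
E
python3 go.py .50 .15 .26 48.7; python3 go.py .50 .15 .26 -131.3
```

```text
t 0.15 pos [ 0.1402 -0.5316  0.3032] w 0.0855 F [ 0.25 -0.28 -0.41]
axes x [-0.255  0.967  0.001] z [-0.967 -0.255  0.   ]
shift cm (cur axes) [ 56.73   4.4  -52.16] turn deg [-4.000e-02  5.607e+01  7.000e-02] | shift cm in final axes [74.95  4.32 17.95]
t 0.15 pos [ 0.1402 -0.5316  0.3032] w 0.0855 F [ 0.25 -0.28 -0.41]
axes x [-0.255  0.967  0.001] z [-0.967 -0.255  0.   ]
shift cm (cur axes) [ 56.73   4.4  -52.16] turn deg [ 8.0000e-02 -1.2393e+02  5.0000e-02] | shift cm in final axes [-74.95   4.32 -17.95]
```

>>> {"name": "send_rows", "arguments": {
  "moves": [
    {"dx":2.84,"dy":0.2,"dz":-2.6},
    {"dx":2.84,"dy":0.2,"dz":-2.6},
    {"dx":2.84,"dy":0.2,"dz":-2.6},
    {"dx":2.84,"dy":0.2,"dz":-2.6},
    {"dx":2.84,"dy":0.2,"dz":-2.6},
    {"dx":2.84,"dy":0.2,"dz":-2.6},
    {"dx":2.84,"dy":0.2,"dz":-2.6},
    {"dx":2.84,"dy":0.2,"dz":-2.6},
    {"dx":2.84,"dy":0.2,"dz":-2.6},
    {"dx":2.84,"dy":0.2,"dz":-2.6}
  ]
}}

```text
schema error: expected keys fingers, dx, dy, dz, wx, wy, wz
```

```bash
python3 go.py .50 .15 .26 -131.3
```

```text
t 0.15 pos [ 0.1402 -0.5316  0.3032] w 0.0855 F [ 0.25 -0.28 -0.41]
axes x [-0.255  0.967  0.001] z [-0.967 -0.255  0.   ]
shift cm (cur axes) [ 56.73   4.4  -52.16] turn deg [ 8.0000e-02 -1.2393e+02  5.0000e-02] | shift cm in final axes [-74.95   4.32 -17.95]
```

>>> {"name": "send_rows", "arguments": {
  "moves": [
    {"fingers":8.5,"dx":2.84,"dy":0.2,"dz":-2.6,"wx":0,"wy":0,"wz":0},
    {"fingers":8.5,"dx":2.84,"dy":0.2,"dz":-2.6,"wx":0,"wy":0,"wz":0},
    {"fingers":8.5,"dx":2.84,"dy":0.2,"dz":-2.6,"wx":0,"wy":0,"wz":0},
    {"fingers":8.5,"dx":2.84,"dy":0.2,"dz":-2.6,"wx":0,"wy":0,"wz":0},
    {"fingers":8.5,"dx":2.84,"dy":0.2,"dz":-2.6,"wx":0,"wy":0,"wz":0},
    {"fingers":8.5,"dx":2.84,"dy":0.2,"dz":-2.6,"wx":0,"wy":0,"wz":0},
    {"fingers":8.5,"dx":2.84,"dy":0.2,"dz":-2.6,"wx":0,"wy":0,"wz":0},
    {"fingers":8.5,"dx":2.84,"dy":0.2,"dz":-2.6,"wx":0,"wy":0,"wz":0},
    {"fingers":8.5,"dx":2.84,"dy":0.2,"dz":-2.6,"wx":0,"wy":0,"wz":0},
    {"fingers":8.5,"dx":2.84,"dy":0.2,"dz":-2.6,"wx":0,"wy":0,"wz":0}
  ]
}}

```text
time: 0.98
position: [0.3215, -0.1814, 0.2782]
ee_rot: [-1.075, -1.387, 1.383]
contact_force: [1.3, -0.7, 0.5]
width: 0.0852
```

```bash
python3 go.py .50 .15 .26 -131.3
```

```text
t 0.98 pos [ 0.3215 -0.1814  0.2782] w 0.0852 F [ 1.31 -0.72  0.49]
axes x [-0.242  0.97   0.008] z [-0.97  -0.242  0.003]
shift cm (cur axes) [ 27.83   1.96 -25.33] turn deg [   0.41 -124.72    0.46] | shift cm in final axes [-36.68   1.82  -8.46]
```

>>> {"name": "send_rows", "arguments": {
  "moves": [
    {"fingers":8.5,"dx":2.8,"dy":0.2,"dz":-2.55,"wx":0,"wy":0,"wz":0},
    {"fingers":8.5,"dx":2.8,"dy":0.2,"dz":-2.55,"wx":0,"wy":0,"wz":0},
    {"fingers":8.5,"dx":2.8,"dy":0.2,"dz":-2.55,"wx":0,"wy":0,"wz":0},
    {"fingers":8.5,"dx":2.8,"dy":0.2,"dz":-2.55,"wx":0,"wy":0,"wz":0},
    {"fingers":8.5,"dx":2.8,"dy":0.2,"dz":-2.55,"wx":0,"wy":0,"wz":0},
    {"fingers":8.5,"dx":2.8,"dy":0.2,"dz":-2.55,"wx":0,"wy":0,"wz":0},
    {"fingers":8.5,"dx":2.8,"dy":0.2,"dz":-2.55,"wx":0,"wy":0,"wz":0},
    {"fingers":8.5,"dx":2.8,"dy":0.2,"dz":-2.55,"wx":0,"wy":0,"wz":0},
    {"fingers":8.5,"dx":2.8,"dy":0.2,"dz":-2.55,"wx":0,"wy":0,"wz":0},
    {"fingers":8.5,"dx":2.8,"dy":0.2,"dz":-2.55,"wx":0,"wy":0,"wz":0}
  ]
}}

```text
time: 1.82
position: [0.5027, 0.1726, 0.2595]
ee_rot: [-1.073, -1.393, 1.384]
contact_force: [0.3, 0.1, -0.2]
width: 0.0848
```

>>> {"name": "send_rows", "arguments": {
  "moves": [
    {"fingers":8.5,"dx":0,"dy":0,"dz":0,"wx":0,"wy":-7.1,"wz":0},
    {"fingers":8.5,"dx":0,"dy":0,"dz":0,"wx":0,"wy":-7.1,"wz":0},
    {"fingers":8.5,"dx":0,"dy":0,"dz":0,"wx":0,"wy":-7.1,"wz":0},
    {"fingers":8.5,"dx":0,"dy":0,"dz":0,"wx":0,"wy":-7.1,"wz":0},
    {"fingers":8.5,"dx":0,"dy":0,"dz":0,"wx":0,"wy":-7.1,"wz":0},
    {"fingers":8.5,"dx":0,"dy":0,"dz":0,"wx":0,"wy":-7.1,"wz":0},
    {"fingers":8.5,"dx":0,"dy":0,"dz":0,"wx":0,"wy":-7.1,"wz":0},
    {"fingers":8.5,"dx":0,"dy":0,"dz":0,"wx":0,"wy":-7.1,"wz":0},
    {"fingers":8.5,"dx":0,"dy":0,"dz":0,"wx":0,"wy":-7.1,"wz":0},
    {"fingers":8.5,"dx":0,"dy":0,"dz":0,"wx":0,"wy":0,"wz":0}
  ]
}}

```text
time: 2.65
position: [0.5037, 0.181, 0.2515]
ee_rot: [-0.183, -2.119, 2.115]
contact_force: [0.4, 0.0, -0.7]
width: 0.0848
```

```bash
python3 go.py .5357 .1838 .26 -131.3; python3 - <<'E'
from h import *
s=r.read_state(); np.savez("w1.npz",p=s["position"],o=s["ee_rot"])
cv2.imwrite("pics/w1.png",r.capture("wrist")[:,:,::-1])
E
```

```text
t 2.65 pos [0.5037 0.181  0.2515] w 0.0848 F [ 0.39  0.02 -0.67]
axes x [-0.982  0.186  0.014] z [-0.186 -0.983 -0.   ]
shift cm (cur axes) [-3.08 -0.9  -0.87] turn deg [  0.44 -59.42   0.74] | shift cm in final axes [-2.32 -0.85  2.22]
```

View pics/w1.png

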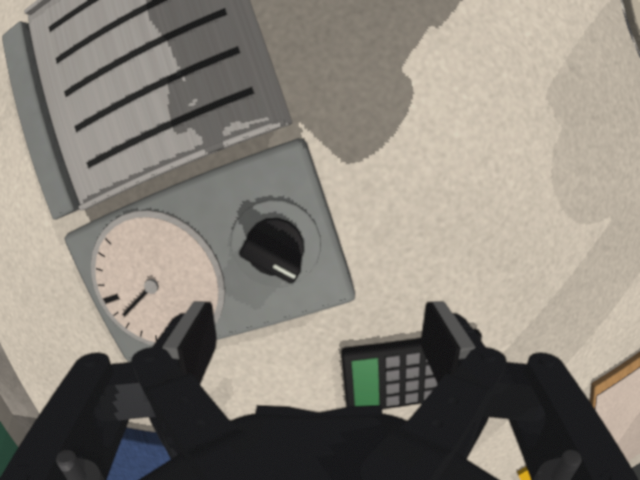

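```bash
cat >> h.py <<'E'
def wray(uv,p,o):
    m=r.camera_model("wrist");K=np.array(m["K"]);T=np.array(m["tool_from_camera"])
    d=np.array([uv[0]-K[0,2],uv[1]-K[1,2]]);rr=np.linalg.norm(d);th=rr/K[0,0]
    v=np.r_[d/rr*np.sin(th),np.cos(th)]
    R=Ro.from_rotvec(o);return R.apply(T[:3,3])+p,R.apply(T[:3,:3]@v)
def wonz(uv,z,p,o):
    C,d=wray(uv,p,o);return C+d*(z-C[2])/d[2]
E
python3 - <<'E'
from h import *
im=cv2.imread("pics/w1.png")
cv2.imwrite("pics/w1k.png",cv2.resize(im[190:320,80:320],None,fx=3.3,fy=3.3,interpolation=cv2.INTER_CUBIC))
E
```

```text
(no output)
```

View pics/w1k.png

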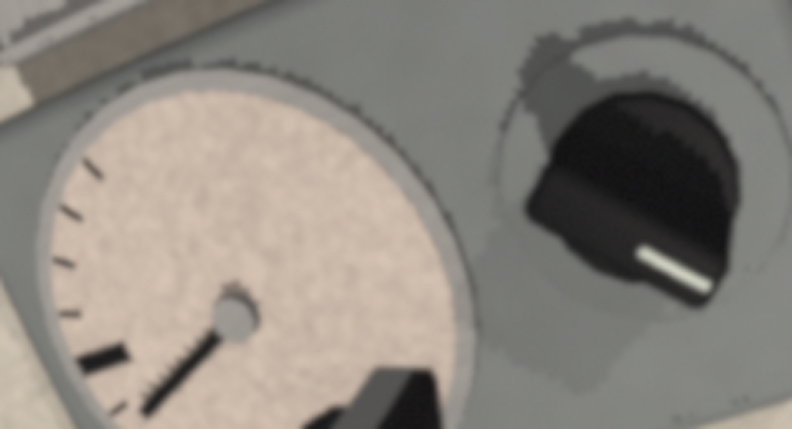

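```bash
python3 - <<'E'
from h import *
from fit import q,W
d=np.load("w1.npz");p,o=d["p"],d["o"]
I=lambda u:((u[0]+.5)/3.3-.5+80,(u[1]+.5)/3.3-.5+190)
g=lambda u,z:wonz(I(u),z,p,o)
hub=g((235,315),.06);tip=g((150,410),.06);mk=g((103,358),.058)
print("hub",hub,W(q,(40,185,60)),"mark",mk)
print("ptr",.9-(np.arctan2(*(tip-hub)[[1,0]])-np.arctan2(*(mk-hub)[[1,0]])), "mark heading",np.arctan2(*(mk-hub)[[1,0]]),q[2])
a=g((640,250),.099);b=g((708,288),.099);print("bar heading deg",np.degrees(np.arctan2(*(a-b)[[1,0]])))
print("top corners",[g(u,.099).round(4)[:2].tolist() for u in [(530,208),(555,165),(725,270),(695,306)]],"mid",g((627,238),.099))
print("knob fit",W(q,(-70,185,92)))
print("head corners",[wonz(u,.055,p,o).round(4) for u in [(67,238),(303,140),(354,298)]],[W(q,u).round(4) for u in [(115,117,55),(-115,117,55),(-115,253,55)]])
E
```

```text
hub [0.64421752 0.19884911 0.06      ] [0.64463455 0.19883948 0.06      ] mark [0.69034679 0.20532968 0.058     ]
ptr 0.4857114577758549 mark heading 0.13957372159469192 0.13735428347297846
bar heading deg -42.08224280819334
top corners [[0.5513, 0.174], [0.5444, 0.1665], [0.5167, 0.1936], [0.524, 0.2]] mid [0.53401424 0.18355865 0.099     ]
knob fit [0.53567056 0.18377798 0.092     ]
head corners [array([0.7183, 0.145 , 0.055 ]), array([0.4996, 0.1137, 0.055 ]), array([0.4837, 0.2411, 0.055 ])] [array([0.7282, 0.1417, 0.055 ]), array([0.5004, 0.1103, 0.055 ]), array([0.4818, 0.245 , 0.055 ])]
```

>>> {"name": "send_rows", "arguments": {
  "moves": [
    {"fingers":5,"dx":-1.5,"dy":1.5,"dz":-0.45,"wx":0,"wy":-6.6,"wz":0},
    {"fingers":5,"dx":0,"dy":1.5,"dz":0,"wx":0,"wy":-6.6,"wz":0},
    {"fingers":5,"dx":0,"dy":1.5,"dz":0,"wx":0,"wy":-6.6,"wz":0},
    {"fingers":5,"dx":0,"dy":0,"dz":0,"wx":0,"wy":-6.6,"wz":0},
    {"fingers":5,"dx":0,"dy":0,"dz":0,"wx":0,"wy":-6.6,"wz":0},
    {"fingers":5,"dx":0,"dy":0,"dz":0,"wx":0,"wy":-6.6,"wz":0},
    {"fingers":5,"dx":0,"dy":0,"dz":0,"wx":0,"wy":-6.6,"wz":0},
    {"fingers":5,"dx":0,"dy":0,"dz":0,"wx":0,"wy":-6.6,"wz":0},
    {"fingers":5,"dx":0,"dy":0,"dz":0,"wx":0,"wy":-6.6,"wz":0},
    {"fingers":5,"dx":0,"dy":0,"dz":0,"wx":0,"wy":0,"wz":0}
  ]
}}

```text
time: 3.53
position: [0.5186, 0.1823, 0.2023]
ee_rot: [-0.792, 1.732, -1.715]
contact_force: [-0.5, 0.3, 0.6]
width: 0.0499
```

```bash
python3 go.py .535 .1837 .149 -132
```

```text
t 3.53 pos [0.5186 0.1823 0.2023] w 0.0499 F [-0.53  0.35  0.58]
axes x [-0.662 -0.75   0.01 ] z [ 0.749 -0.662 -0.014]
shift cm (cur axes) [-1.24  5.3   1.21] turn deg [0.8  0.56 0.59] | shift cm in final axes [-1.2   5.33  1.12]
```

>>> {"name": "send_rows", "arguments": {
  "moves": [
    {"fingers":5,"dx":-1.2,"dy":0,"dz":1.15,"wx":0.8,"wy":0.5,"wz":0.6},
    {"fingers":5,"dx":0,"dy":1,"dz":0,"wx":0,"wy":0,"wz":0},
    {"fingers":5,"dx":0,"dy":1,"dz":0,"wx":0,"wy":0,"wz":0},
    {"fingers":5,"dx":0,"dy":0,"dz":0,"wx":0,"wy":0,"wz":0}
  ]
}}

```text
time: 3.87
position: [0.5349, 0.1837, 0.1802]
ee_rot: [-0.753, 1.74, -1.739]
contact_force: [-0.7, -0.3, -0.2]
width: 0.0503
```

```bash
python3 go.py .535 .1837 .149 -132; python3 - <<'E'
from h import *
s=r.read_state(); np.savez("w2.npz",p=s["position"],o=s["ee_rot"])
cv2.imwrite("pics/w2.png",r.capture("wrist")[:,:,::-1])
E
```

```text
t 3.87 pos [0.5349 0.1837 0.1802] w 0.0503 F [-0.74 -0.32 -0.19]
axes x [-0.685 -0.729 -0.   ] z [ 0.729 -0.685 -0.001]
shift cm (cur axes) [-0.01  3.12  0.01] turn deg [ 0.04 -1.2  -0.01] | shift cm in final axes [-0.01  3.12  0.01]
```

View pics/w2.png

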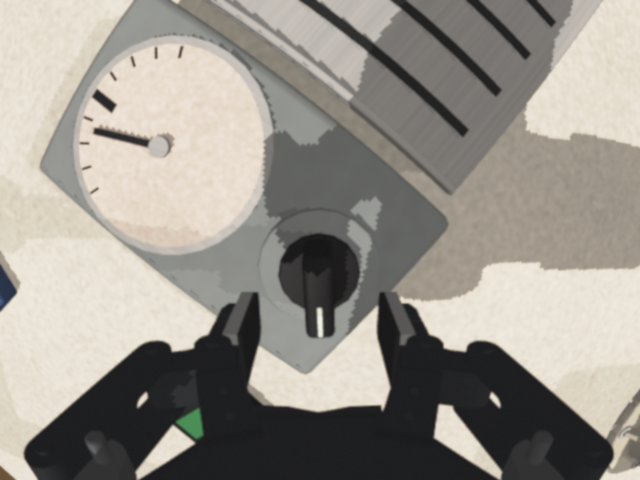

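Knob bar is upright at columns ~305–333, centred between the finger pads (318–320) and aligned. Descend and close.

>>> {"name": "send_rows", "arguments": {
  "moves": [
    {"fingers":5,"dx":0,"dy":1,"dz":0,"wx":0,"wy":-0.5,"wz":0},
    {"fingers":5,"dx":0,"dy":1,"dz":0,"wx":0,"wy":0,"wz":0},
    {"fingers":5,"dx":0,"dy":1,"dz":0,"wx":0,"wy":0,"wz":0},
    {"fingers":1,"dx":0,"dy":0.0,"dz":0,"wx":0,"wy":0,"wz":0},
    {"fingers":1,"dx":0,"dy":0,"dz":0,"wx":0,"wy":0,"wz":0},
    {"fingers":1,"dx":0,"dy":0,"dz":0,"wx":0,"wy":0,"wz":0},
    {"fingers":1,"dx":0,"dy":0,"dz":0,"wx":0,"wy":0,"wz":0},
    {"fingers":1,"dx":0,"dy":0,"dz":0,"wx":0,"wy":0,"wz":0}
  ]
}}

```text
time: 4.58
position: [0.5342, 0.184, 0.1476]
ee_rot: [-0.757, 1.736, -1.734]
contact_force: [1.0, -0.8, -2.1]
width: 0.0127
```

```bash
python3 go.py .535 .1837 .149 -168
```

```text
t 4.58 pos [0.5342 0.184  0.1476] w 0.0127 F [ 1.01 -0.8  -2.09]
axes x [-0.68  -0.733 -0.001] z [ 0.733 -0.68  -0.001]
shift cm (cur axes) [-0.03 -0.14  0.08] turn deg [ 0.06 35.15 -0.04] | shift cm in final axes [-0.07 -0.14  0.05]
```

>>> {"name": "send_rows", "arguments": {
  "moves": [
    {"fingers":1,"dx":0,"dy":0,"dz":0,"wx":0,"wy":4.4,"wz":0},
    {"fingers":1,"dx":0,"dy":0,"dz":0,"wx":0,"wy":4.4,"wz":0},
    {"fingers":1,"dx":0,"dy":0,"dz":0,"wx":0,"wy":4.4,"wz":0},
    {"fingers":1,"dx":0,"dy":0,"dz":0,"wx":0,"wy":4.4,"wz":0},
    {"fingers":1,"dx":0,"dy":0,"dz":0,"wx":0,"wy":4.4,"wz":0},
    {"fingers":1,"dx":0,"dy":0,"dz":0,"wx":0,"wy":4.4,"wz":0},
    {"fingers":1,"dx":0,"dy":0,"dz":0,"wx":0,"wy":4.4,"wz":0},
    {"fingers":1,"dx":0,"dy":0,"dz":0,"wx":0,"wy":4.4,"wz":0},
    {"fingers":1,"dx":0,"dy":0,"dz":0,"wx":0,"wy":0,"wz":0}
  ]
}}

```text
time: 5.33
position: [0.5342, 0.1841, 0.1476]
ee_rot: [-0.19, 2.13, -2.126]
contact_force: [2.0, 0.2, -3.1]
width: 0.0132
```

```bash
python3 go.py .535 .1837 .149 -168; python3 - <<'E'
from h import *
s=r.read_state(); np.savez("w3.npz",p=s["position"],o=s["ee_rot"])
cv2.imwrite("pics/w3.png",r.capture("wrist")[:,:,::-1])
E
```

```text
t 5.33 pos [0.5342 0.1841 0.1476] w 0.0132 F [ 2.04  0.18 -3.09]
axes x [-0.984 -0.177 -0.   ] z [ 0.177 -0.984 -0.002]
shift cm (cur axes) [-0.07 -0.14  0.05] turn deg [ 0.11 -1.8  -0.02] | shift cm in final axes [-0.07 -0.14  0.05]
```

View pics/w3.png

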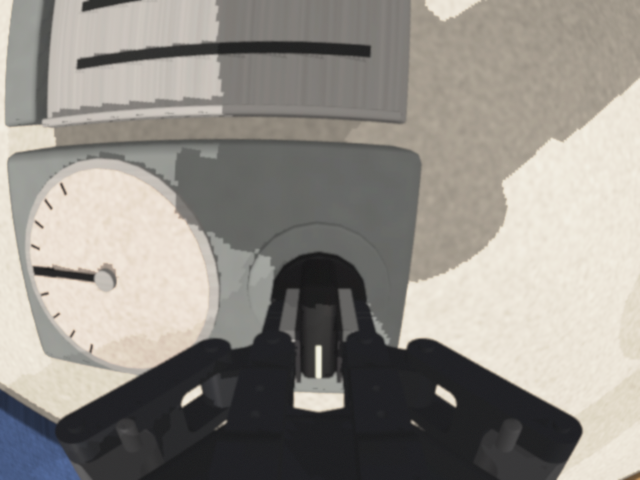

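The pointer (105,280)→(35,270) now covers the mark. Let go and rise.

>>> {"name": "send_rows", "arguments": {
  "moves": [
    {"fingers":5,"dx":0,"dy":0,"dz":0,"wx":0,"wy":0,"wz":0},
    {"fingers":5,"dx":0,"dy":0,"dz":0,"wx":0,"wy":0,"wz":0},
    {"fingers":5,"dx":0,"dy":0,"dz":0,"wx":0,"wy":0,"wz":0},
    {"fingers":5,"dx":0,"dy":-1.5,"dz":0,"wx":0,"wy":0,"wz":0},
    {"fingers":5,"dx":0,"dy":-3,"dz":0,"wx":0,"wy":0,"wz":0},
    {"fingers":5,"dx":0,"dy":-3,"dz":0,"wx":0,"wy":0,"wz":0},
    {"fingers":5,"dx":0,"dy":-2,"dz":0,"wx":0,"wy":0,"wz":0},
    {"fingers":5,"dx":0,"dy":0,"dz":0,"wx":0,"wy":0,"wz":0}
  ]
}}

```text
time: 6.05
position: [0.5333, 0.1827, 0.2473]
ee_rot: [-0.208, 2.12, -2.122]
contact_force: [0.5, 0.7, 0.4]
width: 0.0502
```

```bash
python3 go.py .469 -.2735 .25 74.3; python3 - <<'E'
from h import *
s=r.read_state(); np.savez("w4.npz",p=s["position"],o=s["ee_rot"])
im=r.capture("wrist")[:,:,::-1]
cv2.imwrite("pics/w4.png",im);print(s["joint_positions"])
E
```

```text
t 6.05 pos [0.5333 0.1827 0.2473] w 0.0502 F [0.54 0.65 0.39]
axes x [-0.981 -0.192  0.003] z [ 0.192 -0.981  0.001]
shift cm (cur axes) [15.08 -0.21 43.54] turn deg [-1.7000e-01  1.1678e+02  6.0000e-02] | shift cm in final axes [-45.66  -0.27  -6.15]
[ 6.07249988e-01  3.06256011e-01  3.38955179e-02 -5.46266135e-04
 -1.30095858e+00 -4.13681191e-01]
```

View pics/w4.png

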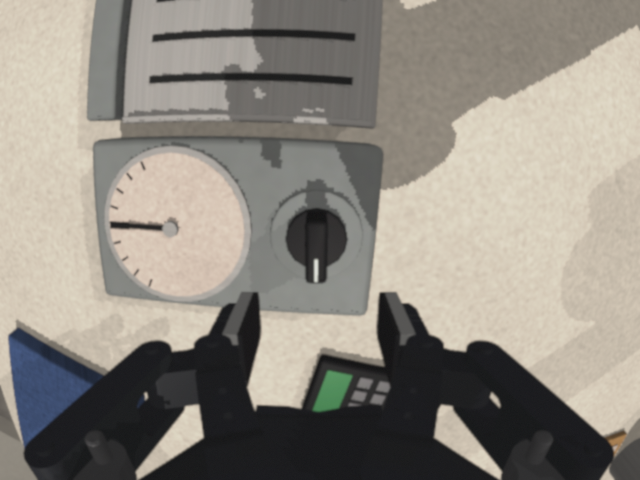

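>>> {"name": "send_rows", "arguments": {
  "moves": [
    {"fingers":6,"dx":1.26,"dy":0,"dz":3.63,"wx":0,"wy":0,"wz":0},
    {"fingers":6,"dx":1.26,"dy":0,"dz":3.63,"wx":0,"wy":0,"wz":0},
    {"fingers":6,"dx":1.26,"dy":0,"dz":3.63,"wx":0,"wy":0,"wz":0},
    {"fingers":6,"dx":1.26,"dy":0,"dz":3.63,"wx":0,"wy":0,"wz":0},
    {"fingers":6,"dx":1.26,"dy":0,"dz":3.63,"wx":0,"wy":0,"wz":0},
    {"fingers":6,"dx":1.26,"dy":0,"dz":3.63,"wx":0,"wy":0,"wz":0},
    {"fingers":6,"dx":1.26,"dy":0,"dz":3.63,"wx":0,"wy":0,"wz":0},
    {"fingers":6,"dx":1.26,"dy":0,"dz":3.63,"wx":0,"wy":0,"wz":0},
    {"fingers":6,"dx":1.26,"dy":0,"dz":3.63,"wx":0,"wy":0,"wz":0},
    {"fingers":6,"dx":1.26,"dy":0,"dz":3.63,"wx":0,"wy":0,"wz":0}
  ]
}}

```text
time: 6.93
position: [0.475, -0.2064, 0.2379]
ee_rot: [-0.241, 2.118, -2.112]
contact_force: [0.7, -0.2, -0.2]
width: 0.0599
```

>>> {"name": "send_rows", "arguments": {
  "moves": [
    {"fingers":6,"dx":0,"dy":0,"dz":0,"wx":0,"wy":7.1,"wz":0},
    {"fingers":6,"dx":0,"dy":0,"dz":0,"wx":0,"wy":7.1,"wz":0},
    {"fingers":6,"dx":0,"dy":0,"dz":0,"wx":0,"wy":7.1,"wz":0},
    {"fingers":6,"dx":0,"dy":0,"dz":0,"wx":0,"wy":7.1,"wz":0},
    {"fingers":6,"dx":0,"dy":0,"dz":0,"wx":0,"wy":7.1,"wz":0},
    {"fingers":6,"dx":0,"dy":0,"dz":0,"wx":0,"wy":7.1,"wz":0},
    {"fingers":6,"dx":0,"dy":0,"dz":0,"wx":0,"wy":7.1,"wz":0},
    {"fingers":6,"dx":0,"dy":0,"dz":0,"wx":0,"wy":7.1,"wz":0},
    {"fingers":6,"dx":0,"dy":0,"dz":0,"wx":0,"wy":7.1,"wz":0},
    {"fingers":6,"dx":0,"dy":0,"dz":0,"wx":0,"wy":7.1,"wz":0}
  ]
}}

```text
time: 7.77
position: [0.4667, -0.2146, 0.2267]
ee_rot: [-0.877, -1.57, 1.59]
contact_force: [-0.9, -0.9, -0.5]
width: 0.0598
```

```bash
python3 go.py .469 -.2735 .25 74.3
```

```text
t 7.77 pos [ 0.4667 -0.2146  0.2267] w 0.0598 F [-0.88 -0.89 -0.52]
axes x [-0.506  0.862  0.021] z [-0.862 -0.506  0.025]
shift cm (cur axes) [-5.15 -2.37  2.84] turn deg [-1.83 46.09  0.59] | shift cm in final axes [-5.61 -2.33 -1.82]
```

>>> {"name": "send_rows", "arguments": {
  "moves": [
    {"fingers":6,"dx":-2.5,"dy":-1.2,"dz":1.4,"wx":-1.8,"wy":6.6,"wz":0.6},
    {"fingers":6,"dx":-2.6,"dy":-1.2,"dz":1.1,"wx":0,"wy":6.6,"wz":0},
    {"fingers":6,"dx":0,"dy":0,"dz":0,"wx":0,"wy":6.6,"wz":0},
    {"fingers":6,"dx":0,"dy":0,"dz":0,"wx":0,"wy":6.6,"wz":0},
    {"fingers":6,"dx":0,"dy":0,"dz":0,"wx":0,"wy":6.6,"wz":0},
    {"fingers":6,"dx":0,"dy":0,"dz":0,"wx":0,"wy":6.6,"wz":0},
    {"fingers":6,"dx":0,"dy":0,"dz":0,"wx":0,"wy":6.6,"wz":0},
    {"fingers":6,"dx":0,"dy":0,"dz":0,"wx":0,"wy":0,"wz":0}
  ]
}}

```text
time: 8.43
position: [0.4644, -0.2726, 0.2424]
ee_rot: [-1.322, -0.971, 0.969]
contact_force: [0.3, 0.4, 0.3]
width: 0.0597
```

```bash
python3 go.py .469 -.2735 .25 74.3; python3 - <<'E'
from h import *
s=r.read_state(); np.savez("w5.npz",p=s["position"],o=s["ee_rot"])
im=r.capture("wrist")[:,:,::-1]
cv2.imwrite("pics/w5.png",im);print(s["joint_positions"])
E
```

```text
t 8.43 pos [ 0.4644 -0.2726  0.2424] w 0.0597 F [0.32 0.4  0.32]
axes x [0.312 0.95  0.013] z [-0.95   0.312  0.016]
shift cm (cur axes) [ 0.07 -0.77 -0.45] turn deg [-0.9  -2.46  0.76] | shift cm in final axes [ 0.04 -0.76 -0.47]
[-0.2478431   0.26917957 -0.02491627 -0.01460385 -1.29171548 -1.63581106]
```

View pics/w5.png

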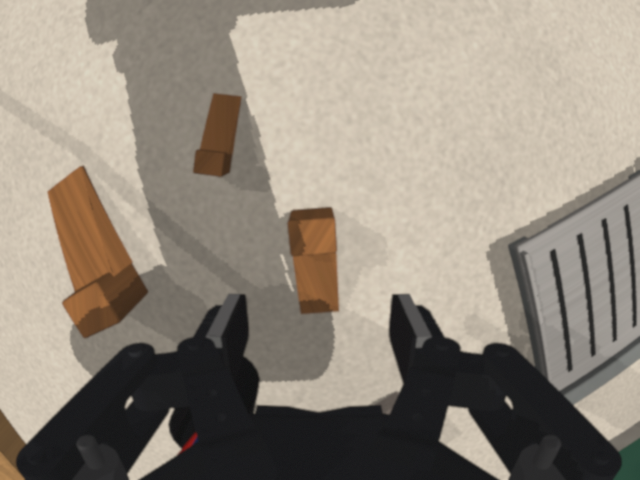

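```bash
python3 - <<'E'
from h import *
im=cv2.imread("pics/w5.png")
cv2.imwrite("pics/w5k.png",cv2.resize(im[195:325,240:400],None,fx=4.5,fy=4.5,interpolation=cv2.INTER_CUBIC))
E
```

```text
(no output)
```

View pics/w5k.png

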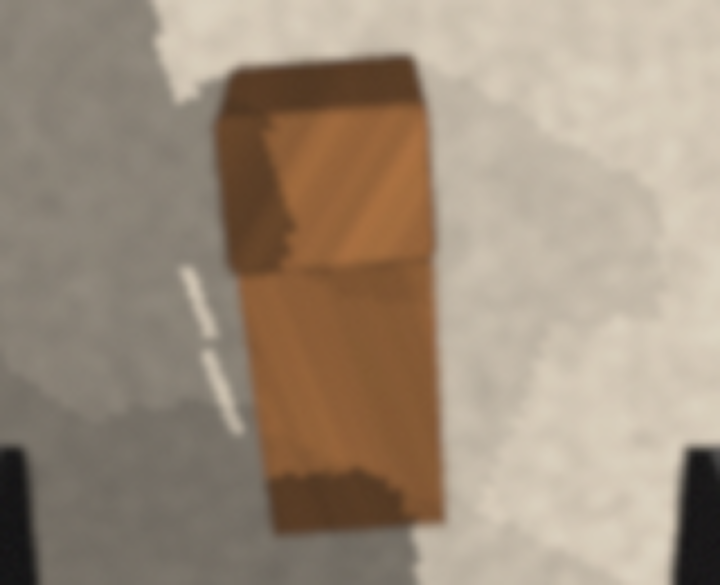

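```bash
python3 - <<'E'
from h import *
d=np.load("w5.npz");p,o=d["p"],d["o"]
I=lambda u:((u[0]+.5)/4.5-.5+240,(u[1]+.5)/4.5-.5+195)
g=lambda u,z:wonz(I(u),z,p,o)
B=np.array([g(u,.046) for u in [(216,120),(426,104),(432,260),(233,272)]]);T=np.array([g(u,z) for u,z in [((274,533),.003),((443,521),.003)]])
print(B.round(4),B.mean(0),T.round(4))
c=B.mean(0);t=T.mean(0);v=t-c;print("yaw deg",np.degrees(np.arctan2(v[1],v[0])),np.hypot(*v[:2]), [np.linalg.norm(B[i]-B[i-1]).round(4) for i in range(4)])
E
```

```text
[[ 0.4483 -0.2881  0.046 ]
 [ 0.4566 -0.2546  0.046 ]
 [ 0.4824 -0.2616  0.046 ]
 [ 0.4739 -0.2941  0.046 ]] [ 0.46530819 -0.27458604  0.046     ] [[ 0.543  -0.3121  0.003 ]
 [ 0.5515 -0.2781  0.003 ]]
yaw deg -14.058522403757813 0.08446629905045162 [np.float64(0.0263), np.float64(0.0345), np.float64(0.0268), np.float64(0.0335)]
```

```bash
python3 go.py .4655 -.2745 .081 75.5
```

```text
t 8.48 pos [ 0.4643 -0.2725  0.2422] w 0.0603 F [-0.41  0.16 -0.  ]
axes x [0.306 0.952 0.013] z [-0.952  0.306  0.016]
shift cm (cur axes) [-0.37 16.12 -0.43] turn deg [-0.91 -3.33  0.78] | shift cm in final axes [-0.16 16.12 -0.16]
```

>>> {"name": "send_rows", "arguments": {
  "moves": [
    {"fingers":6,"dx":-0.2,"dy":2,"dz":-0.2,"wx":-0.9,"wy":-3.3,"wz":0.8},
    {"fingers":6,"dx":0,"dy":3,"dz":0,"wx":0,"wy":0,"wz":0},
    {"fingers":6,"dx":0,"dy":3,"dz":0,"wx":0,"wy":0,"wz":0},
    {"fingers":6,"dx":0,"dy":1,"dz":0,"wx":0,"wy":0,"wz":0},
    {"fingers":6,"dx":0,"dy":0,"dz":0,"wx":0,"wy":0,"wz":0}
  ]
}}

```text
time: 8.9
position: [0.4654, -0.2748, 0.1486]
ee_rot: [-1.311, -1.041, 1.04]
contact_force: [0.7, -0.5, -0.0]
width: 0.0598
```

```bash
python3 go.py .4655 -.2745 .081 75.5
```

```text
t 8.9 pos [ 0.4654 -0.2748  0.1486] w 0.0598 F [ 0.66 -0.46 -0.02]
axes x [ 0.225  0.974 -0.001] z [-0.974  0.225 -0.003]
shift cm (cur axes) [0.04 6.76 0.02] turn deg [ 0.17  1.48 -0.07] | shift cm in final axes [ 0.03  6.76 -0.  ]
```

>>> {"name": "send_rows", "arguments": {
  "moves": [
    {"fingers":6,"dx":0,"dy":2.5,"dz":0,"wx":0,"wy":1.2,"wz":0},
    {"fingers":6,"dx":0,"dy":2.5,"dz":0,"wx":0,"wy":0,"wz":0},
    {"fingers":6,"dx":0,"dy":1.2,"dz":0,"wx":0,"wy":0,"wz":0},
    {"fingers":6,"dx":0,"dy":0.4,"dz":0,"wx":0,"wy":0,"wz":0},
    {"fingers":6,"dx":0,"dy":0,"dz":0,"wx":0,"wy":0,"wz":0},
    {"fingers":2.5,"dx":0,"dy":0,"dz":0,"wx":0,"wy":0,"wz":0},
    {"fingers":2.5,"dx":0,"dy":0,"dz":0,"wx":0,"wy":0,"wz":0},
    {"fingers":2.5,"dx":0,"dy":0,"dz":0,"wx":0,"wy":0,"wz":0},
    {"fingers":2.5,"dx":0,"dy":0,"dz":0,"wx":0,"wy":0,"wz":0},
    {"fingers":2.5,"dx":0,"dy":0,"dz":0,"wx":0,"wy":0,"wz":0}
  ]
}}

```text
time: 9.73
position: [0.4691, -0.2761, 0.087]
ee_rot: [-1.32, -1.046, 1.037]
contact_force: [0.2, -0.4, -1.8]
width: 0.0351
```

```bash
python3 go.py .4655 -.2745 .081 75.5;  python3 - <<'E'
from h import *
s=r.read_state(); np.savez("w6.npz",p=s["position"],o=s["ee_rot"])
cv2.imwrite("pics/w6.png",r.capture("wrist")[:,:,::-1])
E
```

```text
t 9.73 pos [ 0.4691 -0.2761  0.087 ] w 0.0351 F [ 0.25 -0.39 -1.8 ]
axes x [ 0.226  0.974 -0.003] z [-0.974  0.226 -0.012]
shift cm (cur axes) [0.08 0.59 0.4 ] turn deg [ 0.7   1.45 -0.19] | shift cm in final axes [0.07 0.6  0.39]
```

View pics/w6.png

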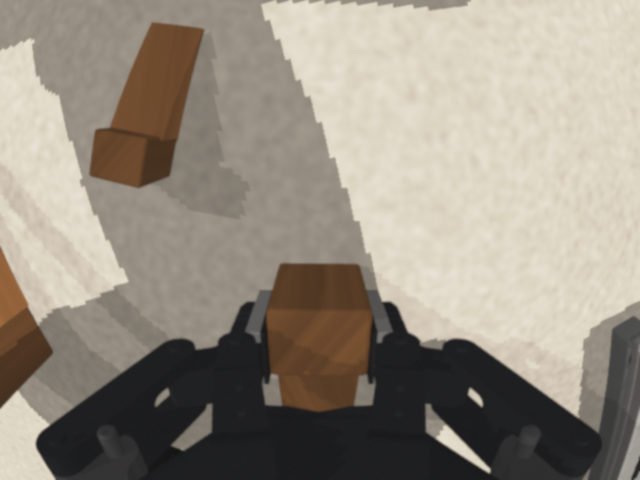

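>>> {"name": "send_rows", "arguments": {
  "moves": [
    {"fingers":2.5,"dx":0,"dy":-1,"dz":0,"wx":0,"wy":0,"wz":0},
    {"fingers":2.5,"dx":0,"dy":-1,"dz":0,"wx":0,"wy":0,"wz":0},
    {"fingers":2.5,"dx":0,"dy":0,"dz":0,"wx":0,"wy":0,"wz":0}
  ]
}}

```text
time: 10.03
position: [0.4687, -0.276, 0.109]
ee_rot: [-1.32, -1.045, 1.038]
contact_force: [0.3, -0.8, -1.3]
width: 0.0349
```

```bash
cat > sc.py <<'E'
# TCP target given in scale frame mm
import sys
from fit import q,W
from go import info
x,y,z=map(float,sys.argv[1:4])
w=W(q,(x,y,z)); print("target",w.round(4)); import numpy as np
info(*w,97.87+(float(sys.argv[4]) if len(sys.argv)>4 else 0))
from h import *
s=r.read_state();d=s["position"]-W(q,(0,0,0));c,sn=np.cos(q[2]),np.sin(q[2])
print("TCP in scale mm",((c*d[0]+sn*d[1])*1000).round(1),((-sn*d[0]+c*d[1])*1000).round(1))
E
python3 sc.py -200 0 105
```

```text
target [ 0.4322 -0.0173  0.105 ]
t 10.03 pos [ 0.4687 -0.276   0.109 ] w 0.0349 F [ 0.3  -0.78 -1.34]
axes x [ 0.226  0.974 -0.004] z [-0.974  0.226 -0.012]
shift cm (cur axes) [24.38  0.2   9.4 ] turn deg [  0.62 -20.91  -0.33] | shift cm in final axes [26.13  0.4   0.07]
TCP in scale mm -199.3 -261.3
```

>>> {"name": "send_rows", "arguments": {
  "moves": [
    {"fingers":2.5,"dx":3,"dy":-0.1,"dz":1.15,"wx":0,"wy":0,"wz":0},
    {"fingers":2.5,"dx":3,"dy":-0.1,"dz":1.15,"wx":0,"wy":0,"wz":0},
    {"fingers":2.5,"dx":3,"dy":-0.1,"dz":1.15,"wx":0,"wy":0,"wz":0},
    {"fingers":2.5,"dx":3,"dy":-0.1,"dz":1.15,"wx":0,"wy":0,"wz":0},
    {"fingers":2.5,"dx":3,"dy":-0.1,"dz":1.15,"wx":0,"wy":0,"wz":0},
    {"fingers":2.5,"dx":3,"dy":-0.1,"dz":1.15,"wx":0,"wy":0,"wz":0},
    {"fingers":2.5,"dx":2,"dy":-0.1,"dz":1.15,"wx":0,"wy":-5,"wz":0},
    {"fingers":2.5,"dx":0,"dy":-0.1,"dz":0,"wx":0,"wy":-5,"wz":0},
    {"fingers":2.5,"dx":0,"dy":0,"dz":0,"wx":0,"wy":-5,"wz":0},
    {"fingers":2.5,"dx":0,"dy":0,"dz":0,"wx":0,"wy":-5,"wz":0}
  ]
}}

```text
time: 10.87
position: [0.4367, -0.0544, 0.1211]
ee_rot: [-1.167, -1.321, 1.301]
contact_force: [0.1, 0.3, -1.4]
width: 0.0355
```

```bash
python3 sc.py -200 0 105
```

```text
target [ 0.4322 -0.0173  0.105 ]
t 10.87 pos [ 0.4367 -0.0544  0.1211] w 0.0355 F [ 0.13  0.34 -1.39]
axes x [-0.132  0.991 -0.009] z [-0.991 -0.132 -0.023]
shift cm (cur axes) [ 3.75  1.58 -0.01] turn deg [ 1.32 -0.26 -0.54] | shift cm in final axes [ 3.74  1.61 -0.07]
TCP in scale mm -200.7 -37.4
```

>>> {"name": "send_rows", "arguments": {
  "moves": [
    {"fingers":2.5,"dx":1.9,"dy":0.5,"dz":0,"wx":0.6,"wy":0,"wz":-0.3},
    {"fingers":2.5,"dx":1.8,"dy":0.5,"dz":0,"wx":0,"wy":0,"wz":0},
    {"fingers":2.5,"dx":0,"dy":0.5,"dz":0,"wx":0,"wy":0,"wz":0},
    {"fingers":2.5,"dx":0,"dy":0.3,"dz":0,"wx":0,"wy":0,"wz":0},
    {"fingers":2.5,"dx":0,"dy":0,"dz":0,"wx":0,"wy":0,"wz":0}
  ]
}}

```text
time: 11.28
position: [0.433, -0.0156, 0.1051]
ee_rot: [-1.155, -1.325, 1.304]
contact_force: [-0.3, -0.9, -1.8]
width: 0.0351
```

```bash
python3 sc.py -200 0 87
```

```text
target [ 0.4322 -0.0173  0.087 ]
t 11.28 pos [ 0.433  -0.0156  0.1051] w 0.0351 F [-0.28 -0.87 -1.78]
axes x [-0.139  0.99  -0.003] z [-0.99  -0.139 -0.018]
shift cm (cur axes) [-0.15  1.8   0.14] turn deg [ 1.05  0.15 -0.18] | shift cm in final axes [-0.15  1.81  0.1 ]
TCP in scale mm -199.0 1.5
```

>>> {"name": "send_rows", "arguments": {
  "moves": [
    {"fingers":2.5,"dx":-0.1,"dy":0.6,"dz":0,"wx":0.4,"wy":0,"wz":0},
    {"fingers":2.5,"dx":0,"dy":0.6,"dz":0,"wx":0,"wy":0,"wz":0},
    {"fingers":2.5,"dx":0,"dy":0.3,"dz":0,"wx":0,"wy":0,"wz":0},
    {"fingers":2.5,"dx":0,"dy":0.1,"dz":0,"wx":0,"wy":0,"wz":0},
    {"fingers":2.5,"dx":0,"dy":0,"dz":0,"wx":0,"wy":0,"wz":0}
  ]
}}

```text
time: 11.7
position: [0.4338, -0.0183, 0.0878]
ee_rot: [-1.151, -1.317, 1.306]
contact_force: [-0.3, 0.4, -1.2]
width: 0.035
```

```bash
python3 sc.py -200 0 87; python3 - <<'E'
from h import *
s=r.read_state(); np.savez("w7.npz",p=s["position"],o=s["ee_rot"])
cv2.imwrite("pics/w7.png",r.capture("wrist")[:,:,::-1])
im=r.capture("scene")[:,:,::-1]; cv2.imwrite("pics/s7.png",im)
cv2.imwrite("pics/s7k.png",cv2.resize(im[170:300,270:440],None,fx=4.5,fy=4.5,interpolation=cv2.INTER_CUBIC))
E
```

```text
target [ 0.4322 -0.0173  0.087 ]
t 11.7 pos [ 0.4338 -0.0183  0.0878] w 0.035 F [-0.28  0.37 -1.17]
axes x [-0.137  0.991 -0.003] z [-0.99  -0.137 -0.011]
shift cm (cur axes) [0.13 0.08 0.14] turn deg [ 0.64  0.01 -0.19] | shift cm in final axes [0.13 0.08 0.14]
TCP in scale mm -198.6 -1.3
```

View pics/w7.png

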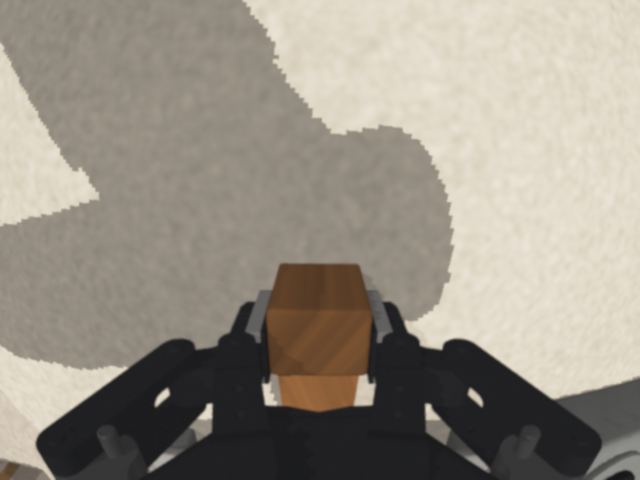

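View pics/s7k.png

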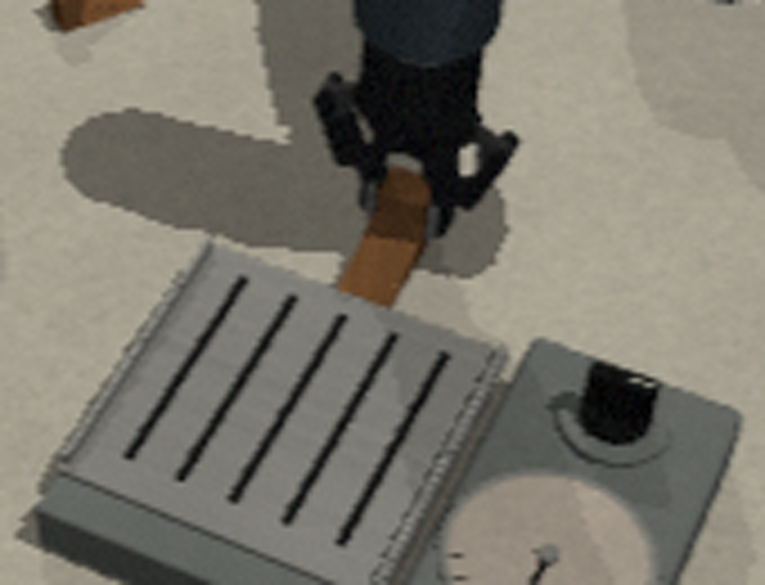

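```bash
python3 - <<'E'
from h import *
from fit import q
d=np.load("w7.npz");p,o=d["p"],d["o"]
c,s=np.cos(q[2]),np.sin(q[2])
def sc(w): v=w[:2]-q[:2];return (1000*np.array([c*v[0]+s*v[1],-s*v[0]+c*v[1]])).round(1)
for u in [(267,310),(372,310),(269,374),(369,374)]: print(u,sc(wonz(u,.046,p,o)))
for u in [(281,264),(360,264)]: print(u,sc(wonz(u,.0,p,o)))
E
```

```text
(267, 310) [-213.   -18.5]
(372, 310) [-213.1   17. ]
(269, 374) [-185.5  -19.5]
(369, 374) [-185.6   17.7]
(281, 264) [-211.9  -18.2]
(360, 264) [-212.    17.5]
```

>>> {"name": "send_rows", "arguments": {
  "moves": [
    {"fingers":2.5,"dx":0.1,"dy":0.05,"dz":-0.7,"wx":0,"wy":0,"wz":0},
    {"fingers":2.5,"dx":0,"dy":0,"dz":-0.8,"wx":0,"wy":0,"wz":0},
    {"fingers":2.5,"dx":0,"dy":0,"dz":-0.8,"wx":0,"wy":0,"wz":0},
    {"fingers":2.5,"dx":0,"dy":0,"dz":-0.8,"wx":0,"wy":0,"wz":0},
    {"fingers":2.5,"dx":0,"dy":0,"dz":0,"wx":0,"wy":0,"wz":0}
  ]
}}

```text
time: 12.22
position: [0.4662, -0.0128, 0.0875]
ee_rot: [-1.149, -1.314, 1.308]
contact_force: [1.0, 0.6, -3.0]
width: 0.0352
```

```bash
python3 sc.py -140 0 87
```

```text
target [ 0.4917 -0.0091  0.087 ]
t 12.22 pos [ 0.4662 -0.0128  0.0875] w 0.0352 F [ 1.01  0.56 -2.98]
axes x [-0.137  0.991 -0.003] z [-0.991 -0.137 -0.008]
shift cm (cur axes) [ 0.02  0.07 -2.57] turn deg [ 0.46 -0.01 -0.19] | shift cm in final axes [ 0.02  0.05 -2.57]
TCP in scale mm -165.7 -0.2
```

>>> {"name": "send_rows", "arguments": {
  "moves": [
    {"fingers":2.5,"dx":0,"dy":0,"dz":-0.5,"wx":0,"wy":0,"wz":0},
    {"fingers":2.5,"dx":0,"dy":0,"dz":-0.4,"wx":0,"wy":0,"wz":0},
    {"fingers":2.5,"dx":0,"dy":0,"dz":-0.4,"wx":0,"wy":0,"wz":0},
    {"fingers":2.5,"dx":0,"dy":0,"dz":0,"wx":0,"wy":0,"wz":0}
  ]
}}

```text
time: 12.55
position: [0.476, -0.0119, 0.0851]
ee_rot: [-1.142, -1.303, 1.313]
contact_force: [-3.1, 0.6, 3.1]
width: 0.0353
```

```bash
python3 sc.py -140 0 87
```

```text
target [ 0.4917 -0.0091  0.087 ]
t 12.55 pos [ 0.476  -0.0119  0.0851] w 0.0353 F [-3.14  0.57  3.13]
axes x [-0.135  0.991 -0.004] z [-0.991 -0.135  0.004]
shift cm (cur axes) [ 0.07 -0.2  -1.59] turn deg [-0.25 -0.11 -0.22] | shift cm in final axes [ 0.06 -0.19 -1.59]
TCP in scale mm -155.9 -0.6
```

>>> {"name": "send_rows", "arguments": {
  "moves": [
    {"fingers":2.5,"dx":0.05,"dy":-0.1,"dz":-0.5,"wx":-0.2,"wy":0,"wz":0},
    {"fingers":2.5,"dx":0,"dy":0,"dz":-0.5,"wx":0,"wy":0,"wz":0},
    {"fingers":2.5,"dx":0,"dy":0,"dz":-0.4,"wx":0,"wy":0,"wz":0}
  ]
}}

```text
time: 12.8
position: [0.4822, -0.0116, 0.0851]
ee_rot: [-1.133, -1.289, 1.321]
contact_force: [-15.0, -0.8, 11.0]
width: 0.0359
```

```bash
python3 sc.py -140 0 87
```

```text
target [ 0.4917 -0.0091  0.087 ]
t 12.8 pos [ 0.4822 -0.0116  0.0851] w 0.0359 F [-14.95  -0.75  10.98]
axes x [-0.133  0.991 -0.005] z [-0.991 -0.133  0.02 ]
shift cm (cur axes) [ 0.13 -0.21 -0.97] turn deg [-1.13 -0.21 -0.29] | shift cm in final axes [ 0.12 -0.19 -0.97]
TCP in scale mm -149.7 -1.2
```

>>> {"name": "send_rows", "arguments": {
  "moves": [
    {"fingers":2.5,"dx":0.1,"dy":-0.1,"dz":-0.5,"wx":-0.8,"wy":0,"wz":0},
    {"fingers":2.5,"dx":0,"dy":-0.05,"dz":-0.5,"wx":-0.5,"wy":0,"wz":0},
    {"fingers":2.5,"dx":0,"dy":-0.05,"dz":-0.5,"wx":-0.5,"wy":0,"wz":0}
  ]
}}

```text
time: 13.05
position: [0.4903, -0.0105, 0.0847]
ee_rot: [-1.146, -1.299, 1.312]
contact_force: [-7.7, -1.2, -1.5]
width: 0.0357
```

```bash
python3 sc.py -140 0 87; python3 - <<'E'
from h import *
s=r.read_state(); np.savez("w8.npz",p=s["position"],o=s["ee_rot"])
cv2.imwrite("pics/w8.png",r.capture("wrist")[:,:,::-1])
E
```

```text
target [ 0.4917 -0.0091  0.087 ]
t 13.05 pos [ 0.4903 -0.0105  0.0847] w 0.0357 F [-7.69 -1.17 -1.55]
axes x [-0.131  0.991 -0.006] z [-0.991 -0.131  0.005]
shift cm (cur axes) [ 0.12 -0.24 -0.15] turn deg [-0.27 -0.36 -0.32] | shift cm in final axes [ 0.12 -0.23 -0.15]
TCP in scale mm -141.5 -1.2
```

View pics/w8.png

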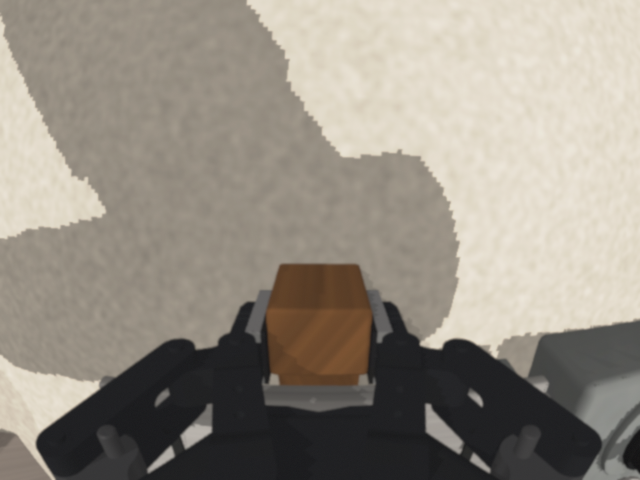

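>>> {"name": "send_rows", "arguments": {
  "moves": [
    {"fingers":2.5,"dx":0,"dy":0,"dz":0,"wx":0,"wy":0,"wz":0},
    {"fingers":2.5,"dx":0,"dy":0,"dz":0,"wx":0,"wy":0,"wz":0},
    {"fingers":2.5,"dx":0,"dy":0,"dz":0,"wx":0,"wy":0,"wz":0}
  ]
}}

```text
time: 13.35
position: [0.4908, -0.0105, 0.0846]
ee_rot: [-1.146, -1.299, 1.312]
contact_force: [-3.3, -1.0, -1.7]
width: 0.0355
```

```bash
python3 sc.py -140 0 87; python3 - <<'E'
from h import *
im=r.capture("scene")[:,:,::-1]; cv2.imwrite("pics/s9.png",im)
old=cv2.imread("pics/scene0.png")
f=lambda i:cv2.resize(i[215:330,275:440],None,fx=4.5,fy=4.5,interpolation=cv2.INTER_CUBIC)
cv2.imwrite("pics/s9k.png",f(im));cv2.imwrite("pics/s0k.png",f(old))
from fit import W,q
for L in [0,5,10]:
    a=L/200/1000*1000
    z=30+14*np.cos(a)+210*np.sin(a); print(L,[((proj("scene",W(q,(-110,y,z)))-[275,215]+.5)*4.5).round(1) for y in(-105,105)])
E
```

```text
target [ 0.4917 -0.0091  0.087 ]
t 13.35 pos [ 0.4908 -0.0105  0.0846] w 0.0355 F [-3.31 -0.95 -1.7 ]
axes x [-0.131  0.991 -0.006] z [-0.991 -0.131  0.005]
shift cm (cur axes) [ 0.13 -0.24 -0.11] turn deg [-0.27 -0.37 -0.32] | shift cm in final axes [ 0.13 -0.24 -0.11]
TCP in scale mm -141.1 -1.3
0 [array([184.8,  29.5]), array([487.3, 140.3])]
5 [array([184.7,  24.1]), array([488.1, 135. ])]
10 [array([184.7,  18.6]), array([488.9, 129.6])]
```

View pics/s9k.png

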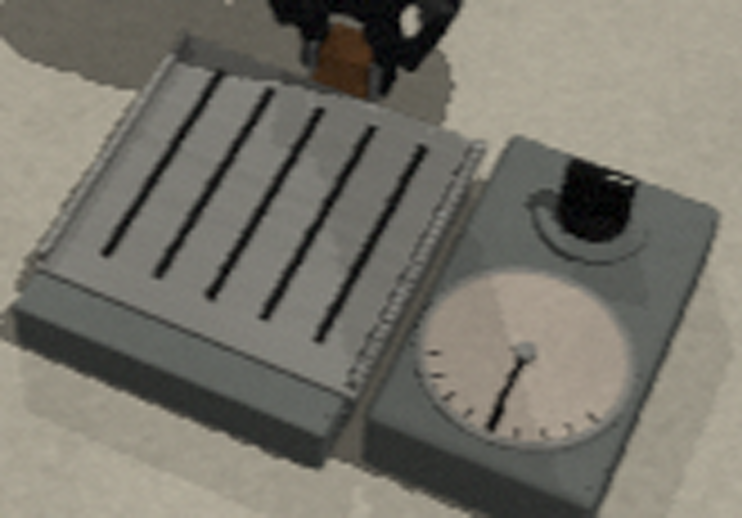

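View pics/s0k.png

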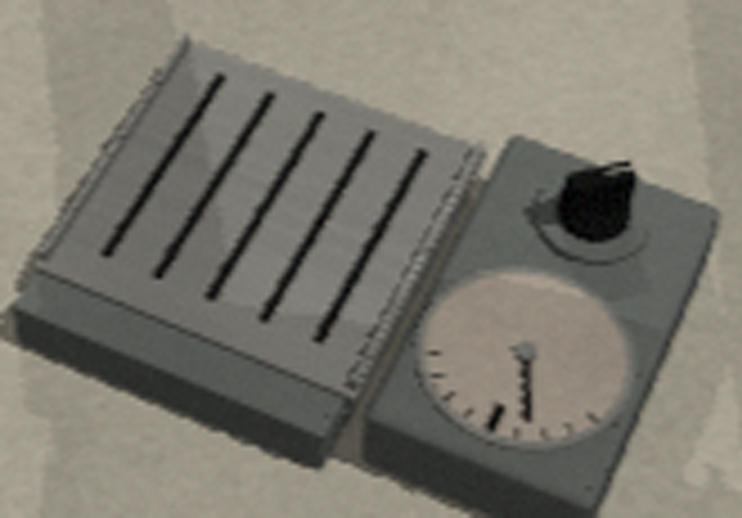

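```bash
cat > lift.py <<'E'
from h import *
from fit import W,q
import sys
old=cv2.imread("pics/scene0.png",0);new=cv2.imread(sys.argv[1],0)
tops=[(221,76),(270,97),(320,115),(371,133),(422,153)];bots=[(107,253),(160,275),(211,297),(265,319),(320,339)]
P=lambda u:((u[0]+.5)/4.5-.5+275,(u[1]+.5)/4.5-.5+215)
for nm,L in(("front",tops),("rear",bots)):
    p0=np.float32([P(u) for u in L]).reshape(-1,1,2)
    p1,st,e=cv2.calcOpticalFlowPyrLK(old,new,p0,None,winSize=(9,9),maxLevel=0)
    d=(p1-p0)[:,0]
    for a,v in zip(p0[:,0],d):
        X=onz("scene",a,.042); w=X-[q[0],q[1],0];xs=np.cos(q[2])*w[0]+np.sin(q[2])*w[1]
        g=(proj("scene",X+[0,0,.001])-proj("scene",X))  # px per mm up
        up=v[1]/g[1]; print(nm,round(xs*1000),v.round(2),"up mm",round(up,2),"lip lift",round(up*200/(100-xs*1000),2) if xs<0 else "")
E
python3 lift.py pics/s9.png
```

```text
front -86 [ 44.7  -71.38] up mm 313.08 lip lift 336.96
front -84 [ 11.82 -17.78] up mm 78.19 lip lift 85.13
front -84 [ 0.62 -1.97] up mm 8.68 lip lift 9.43
front -85 [ 0.47 -1.75] up mm 7.75 lip lift 8.39
front -84 [ 0.28 -1.37] up mm 6.08 lip lift 6.61
rear 70 [ 0.16 -0.4 ] up mm 1.81 lip lift 
rear 71 [ 0.18 -0.57] up mm 2.59 lip lift 
rear 72 [ 0.07 -0.22] up mm 1.02 lip lift 
rear 72 [ 0.22 -0.65] up mm 2.99 lip lift 
rear 70 [ 0.17 -0.42] up mm 1.94 lip lift
```

```bash
cat > lift2.py <<'E'
from h import *
from fit import W,q
import sys
from scipy.ndimage import map_coordinates
tops=[(221,76),(270,97),(320,115),(371,133),(422,153)];bots=[(107,253),(160,275),(211,297),(265,319),(320,339)]
P=lambda u:np.array([(u[0]+.5)/4.5-.5+275,(u[1]+.5)/4.5-.5+215])
def meas(fn):
    im=cv2.imread(fn,0).astype(float);out=[]
    for a,b in zip(tops,bots):
        a,b=P(a),P(b);u=(b-a)/np.linalg.norm(b-a);n=np.array([-u[1],u[0]]);s=np.arange(-7,8,.05)
        prof=np.mean([map_coordinates(im,[(a+s[:,None]*u+k*n)[:,1],(a+s[:,None]*u+k*n)[:,0]],order=1) for k in(-.4,0,.4)],0)
        lo=prof[s>4].mean();i0=np.argmax(prof[s<3]);hi=np.median(prof[(s>-4)&(s<-1.8)]);m=(lo+hi)/2
        j=np.where((prof<m)&(s>-3))[0][0];out.append(s[j]*u[1])
    return np.array(out)
b=meas("pics/s7.png");b0=meas("pics/scene0.png");n=meas(sys.argv[1])
X=W(q,(-85,0,42));g=(proj("scene",X+np.array([0,0,.001]))-proj("scene",X));u=P(bots[2])-P(tops[2]);u/=np.linalg.norm(u)
# edge shift along slot dir for 1mm up, converted to row component
nn=(g@u)*u[1]
print("px/mm",nn);print("baseline diff",(b-b0).round(2));print("lip lift vs s7",((n-b)/nn*200/185).round(2),"vs scene0",((n-b0)/nn*200/185).round(2))
E
python3 lift2.py pics/s9.png
```

```text
px/mm -0.17317103495844335
baseline diff [ 0.    0.    0.04 -0.04  0.04]
lip lift vs s7 [5.51 4.25 4.82 5.97 5.2 ] vs scene0 [5.51 4.25 4.55 6.24 4.93]
```

```bash
python3 - <<'E'
from h import *
im=r.capture("top")[:,:,::-1]; cv2.imwrite("pics/t9.png",im); im2=r.capture("scene")[:,:,::-1]; cv2.imwrite("pics/s10.png",im2)
s=r.read_state();print(s["time"],s["position"].round(4),s["contact_force"].round(2),s["width"])
E
python3 lift2.py pics/s10.png
```

```text
13.5 [ 0.4908 -0.0105  0.0846] [-3.26 -0.81 -2.31] 0.03528043567964909
px/mm -0.17317103495844335
baseline diff [ 0.    0.    0.04 -0.04  0.04]
lip lift vs s7 [6.04 4.25 4.82 5.97 4.93] vs scene0 [6.04 4.25 4.55 6.24 4.65]
```

View pics/t9.png

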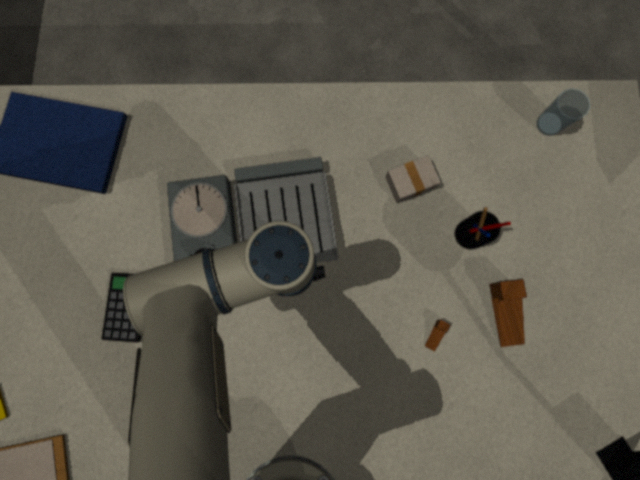

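The pointer at (198,195) lies on the mark. The carton (414,178), pen cup (478,230) and calculator (corner at 103–130, 275–340) are where they were at the start. The pose is stable, so I'm handing in.

```bash
python3 -c "
from plant import r
print(r.sign_off())"
```

```text
the job is handed in; nothing more can be done
None
```

The job is handed in at about 13.5 s of the 54 s allowed; no verdict was reported.

- **Knob:** I turned it clockwise about 37° and let go. In the wrist, scene and top pictures the pointer covers the long mark.
- **Wedge:** I chose the middle-sized one at top-view pixel (416,275); its block measured about 27 x 34 mm and its tip 84 mm ahead. I lifted it a few centimetres to carry it over, set it flat in front of the scale, and pushed it under the middle of the lip. It is 1–2 mm off centre, and the gripper still holds it (opening 35 mm).
- **Lift:** The scene camera gives about 5 mm, with the five slots reading 4.2 to 6.2 mm. The wedge's geometry gives about 4.8 mm.
- **Force and tilt:** The push reached about 15 N on the way in and settled at about 3 N. During the push the tool tilted by up to about 1.8° from its angle at the grip, which I corrected to within about 1°.
- **Deck contact and bystanders:** The fingers stay roughly 20 mm in front of the deck, worked out from positions because contact cannot be read directly. The carton and pen cup are unmoved in the top view. The arm hides part of the calculator there, but what shows is in place.
- **Checks that disagreed:** An optical-flow measurement of the lift gave nonsense because of moving shadows, so I replaced it with an edge measurement along the slots. My pixel estimates of the starting pointer angle ran from 0.49 to 0.51 rad, while the knob bar's angle implied 0.52, well inside the 0.09 rad tolerance.

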